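# Raise a panel painting two rungs on a bench easel and clamp it

### The arm

A 7-joint arm with a two-finger parallel gripper is mounted at the origin on the work surface. World frame = base frame: x ahead of the robot, y to its left, z up, the work surface at z = 0. Lengths are in m, angles in rad, forces in N, time in s.
With the tool pointing down it reaches from about 0.4 to 0.85 m from the base axis. Payload 10.4 kg.
Tool frame: the origin (TCP) lies between the finger pads; the fingertips stand 11 mm ahead of it and the grasp point (between the pads) lies 8 mm behind it (r.tcp_to_tips is the distance from the TCP to the fingertips, in m); z points along the fingers, y is the line along which they close (so a half turn about z gives the same grasp; the last joint's range is limited). The gripper opens to 87 mm and grips with 3 to 60 N. Pads are 19 mm wide; open, the fingers measure 117 mm over their backs; the gripper's body (75 mm by 190 mm) begins 51 mm behind the grasp point.
Start: joints at [1.133, 0.332, -0.065, 1.46, 0.022, 1.35, -0.088], TCP at [0.252, -0.572, 0.234] pointing down, gripper open.
Joint ranges: [-2.6, 2.6], [-0.5, 2.12], [-1.47, 1.34], [0.16, 2.42], [-1.27, 4.41], [0.06, 2.06], [-2.6, 2.6]. Speed limits (rad/s): [2.22, 2.22, 2.79, 2.79, 3.14, 3.14, 3.14].

### API

Orientations are given as a unit quaternion [x, y, z, w].
In Python, from bench import r gives the robot as it stands. The module is installed in compiled form; this text tells all that it offers.
- The arm moves only by the shell command python3 -m crank 'ROWS' [FORCE]. ROWS is JSON, a list of rows, each an object of numbers: "claw": the closure, from -1 (fully open) to 1 (shut); "dx", "dy", "dz": the shift along the tool's x, y, z each as a share of 3 cm, from -1 to 1; "ax", "ay", "az": the turn, a rotation vector about the tool's x, y, z each as a share of 6 degrees, from -1 to 1. A call has 1 to 8 rows; each row shifts and turns the commanded pose from where the row before left it, along the tool's axes as they then stand; what a row does not reach is not made up. A row lasts 1/12 s, in which the tool goes at most 41.7 mm and 7.16 degrees, less where a joint would pass 70% of its speed; a pose out of reach is approached as far as the arm can. A call with a number of a shift or a turn outside -1 to 1 is refused whole. A call with a gripper value outside its range is refused whole. The fingers move at their own pace and stop on an object; FORCE is the grip in N (left out, the last holds). Time passes only in rows, so rows that do not move let the fingers close. It gives the time, the measured TCP pose, the force, the opening and the grip force at its end, in the units of the state.
- r.read_state(): the state, without advancing time (a new reading comes with each control period).
- r.camera(name): name is "scene" or "top" or "wrist"; returns a dict with "color" (480x640x3 uint8, red, green, blue), "mtx" (3x3 intrinsics, pixels), "R" (3x3) and "t" (3): a world point X has camera coordinates R X + t; the wrist camera has in their place "hand_eye" (4x4, takes a point from camera to tool coordinates, whose origin is the TCP and whose axes are the flange's). Camera axes: x right, y down, z forward; pixel columns grow to the right and rows downward; lengths in m; the calibration is good to about 2 mm. A picture is of the moment at which its call begins: read the wrist's pose just before it. There is no depth.
- r.close_job(): hands the job in; it is judged then, once.
The state is a dict: "time": time; "joint_positions": joint angles; "joint_vel": joint speeds; "joint_torque": joint torques, N m; "ee_pos": TCP position; "eef_rot": TCP orientation; "ft_force": force on the tool from outside, world axes, zero at the start; "torque": the same for the moment, N m; "width": finger opening in m; "grip_force": force on a finger pad.
Only numpy, scipy, OpenCV 4.12 (cv2) and the standard library are available. Lean on these libraries where they do the work, as an engineer would, in place of code of your own. Each camera call takes 0.05 s, during which the arm holds its last target. There are 200 camera calls.

### The job

Raise the easel's ledge, with the small framed painting standing on it, by exactly two rungs: lift it by its black knob until the pawl behind has clicked past the second rung up, lower it gently until the pawl is seated on that rung, and, before letting go, bear down on the knob with about 10 N for a moment to prove that it holds, without dropping or slamming it. Then push the top clamp down until its felt-faced foot bears lightly on the top edge of the frame. Let go of everything, and leave the painting standing square on the ledge and the other things on the table where they are.

Things in the scene. Friction and masses are not known exactly. Their poses are not given: they have to be found in the camera images.
- easel: fixed wooden bench easel, 280 mm deep, 240 mm wide, about 330 mm tall; origin on the table under the foot of its ladder mast; its x axis points from its front (the side of the ledge and knob, facing roughly the robot) to its back, y along the ledge, z up. The mast leans back by 10 degrees: the sliding direction 'up the mast' is (0.174, 0, 0.985) in these axes
- rungs: the five round steel rungs, 8 mm thick, fixed between the two uprights of the mast, 34 mm apart along the mast; origin at the foot of the mast; its z axis points up the mast; rung centres at 70, 104, 138, 172 and 206 mm along it. At the start the pawl sits on the lowest (70 mm); two rungs up is the one at 138 mm
- ledge (a joint): height of the sliding ledge along the mast, m: 0 seated on the lowest rung as it starts, 0.034 seated one rung up, 0.068 two rungs up, 0.102 three. Ledge and painting weigh 0.8 to 1 kg in all; 1 N of sliding friction, 1 to 4 N more as the pawl rides over a rung. It cannot be lowered past a rung over which the pawl has caught
- knob_grip (a point): centre of the ledge's black knob, a cylinder 30 mm across and 30 mm long lying along the easel's x axis (tilted with the mast), in front of the middle of the ledge on a 14 mm thick brass stem. Pinch it by its sides along the easel's y axis from above; the painting's face is 67 mm behind it. It travels with the ledge
- ledge_top (a point): middle of the place on the ledge's top where the frame stands; x backwards square to the mast, y along the ledge, z up the mast. The ledge is 260 mm long, 14 mm thick, 52 mm deep, with a 6 mm lip in front
- pawl: red gravity pawl hinged behind the ledge, hook nose towards the rungs, weighted tab behind; origin on its pin, 36 mm above the nose's underside. A rung pushes it aside as the ledge rises; it swings back by its weight in 0.15 s. It is in over a rung once the ledge is 5 mm above the seated height there; the next rung up begins to push it 9 mm above that height and it catches there at 39 mm
- pawl_nose (a point): middle of the underside of the pawl's nose, which rests on a rung's top when seated
- picture: small painting in a dark walnut frame with gilt inner edge, loose, 180 mm wide, 114 mm high, 18 mm thick, 0.3 to 0.45 kg, standing on the ledge and leaning back 10 degrees with the mast against the ledge's 92 mm wide back board; origin at the middle of its bottom edge, its z axis vertical at the start, x backwards
- picture_top (a point): middle of the top edge of the frame (114 mm up the mast from its bottom edge), where the clamp's foot comes to bear
- clamp: sliding wooden top clamp on the mast above the painting: 92 mm wide block, jaw 50 mm wide reaching 28 mm forwards of the origin, which is on the jaw's underside over the middle of the frame's thickness. Below it stands a felt-faced brass screw foot, 24 mm across, set anywhere from 8 to 16 mm long: not measured. The clamp slides along the mast only, 0.14 kg, held by 4 N friction (3 N moves it down)
- clamp_top (a point): middle of the flat top of the clamp's jaw, 17 mm up the mast from its underside and 12 mm in front of its origin: push down along the mast here; the clamp stays where it is left. The block behind it rises 13 mm higher, the mast's head up to 75 mm higher and 30 mm or more behind
- vial_amber: small amber glass bottle, 36 mm across, 75 mm tall, standing in front of the easel's left foot (its +y side); origin under its centre; leave it
- pot_varnish: small glass pot with brass lid, 48 mm across, 45 mm tall, in front of the easel's right foot (its -y side); origin under its centre; leave it
- bottle_big: large amber glass bottle with black cap, 84 mm across, 165 mm tall, on the right of the table; origin under its centre; leave it
- jar_white: glass jar with white lid, 80 mm across, 85 mm tall; origin under its centre; leave it
- jar_gold: glass jar with brass lid, 80 mm across, 85 mm tall; origin under its centre; leave it
- tape_roll: roll of black tape lying flat on the left, 104 mm across, 38 mm tall; leave it
- pliers: blue-handled pliers lying flat on the left, 170 mm long; leave them
Things that resemble listed ones, but are neither listed nor needed, are in the scene too. Of the things like the picture, leave any that is pink; of the rest the larger one is meant.

How it is judged:
By the outcome, as a careful person would: the job done as asked, in the order asked, and still so for the second after the job is handed in, with the robot touching nothing.
It also fails if it takes over 58 s, if anything falls off the work surface, if the arm or the gripper's body presses on something with over 40 N, if the wrist force passes 120 N, or if a joint passes its speed limit or range.

## Working session

There is one attempt and no reset: what is moved stays moved. The work goes in short steps, Python scripts to look and compute and a shell command to move; the robot and the scene stay as the last step left them, time stands still between calls to the robot, and variables do not carry over. Pictures are saved under pics/ and viewed, at most 10 in all, crops included, and the job is handed in when it is done.

```bash
mkdir -p pics
python3 - <<'E'
from bench import r
import cv2,pickle
d={}
for n in("scene","top","wrist"):
    c=r.camera(n); d[n]=c; cv2.imwrite(f"pics/{n}0.png",c["color"][:,:,::-1])
    print(n,{k:v for k,v in c.items() if k!="color"})
pickle.dump(d,open("c0.pkl","wb"))
print(r.read_state(),r.tcp_to_tips)
E
```

```text
scene {'mtx': array([[489.91050572,   0.        , 321.14226229],
       [  0.        , 489.91050572, 241.57308366],
       [  0.        ,   0.        ,   1.        ]]), 'R': array([[ 0.84451691,  0.53533772,  0.0143076 ],
       [ 0.45314354, -0.70010391, -0.55182918],
       [-0.28539817,  0.47251247, -0.83383442]]), 't': array([-0.42533114, -0.12385979,  1.45379058])}
top {'mtx': array([[535.22941137,   0.        , 319.16410511],
       [  0.        , 535.22941137, 235.88811195],
       [  0.        ,   0.        ,   1.        ]]), 'R': array([[-0.02651769, -0.99944305, -0.02025832],
       [-0.99034764,  0.02902356, -0.13553295],
       [ 0.13604544,  0.01646876, -0.99056571]]), 't': array([0.01391752, 0.50605115, 1.5039913 ])}
wrist {'mtx': array([[370.02628554,   0.        , 318.13694164],
       [  0.        , 370.02628554, 242.75795667],
       [  0.        ,   0.        ,   1.        ]]), 'hand_eye': array([[-5.30465031e-04, -9.52998796e-01, -3.02973619e-01,
         8.36945823e-02],
       [ 9.99999758e-01, -6.41937171e-04,  2.68341674e-04,
        -7.60268997e-05],
       [
[... 222 characters left out ...]
3269056, -0.06470238,  1.46071349,  0.02157467,
        1.34993036, -0.08850582]), 'joint_vel': array([-1.40163615e-03, -4.24316026e-03, -3.34127224e-04, -3.57829290e-03,
        3.65858298e-04,  1.20913320e-03,  8.13244002e-05]), 'joint_torque': array([ 4.34052790e-04, -6.23633766e+01,  2.47356476e-02, -3.90146434e+01,
       -6.11924473e-02,  3.73168127e-02,  1.67162038e-04]), 'ee_pos': array([ 0.2517538 , -0.57175043,  0.23297595]), 'eef_rot': array([ 9.78572862e-01,  2.05900167e-01, -1.17855449e-04, -5.10514393e-04]), 'ft_force': array([ 0.93838111, -0.31921703, -0.1986679 ]), 'torque': array([ 0.01353631, -0.03265523, -0.00048223]), 'grip_force': 0.0, 'width': 0.08708019354329323} 0.011
```

View pics/scene0.png

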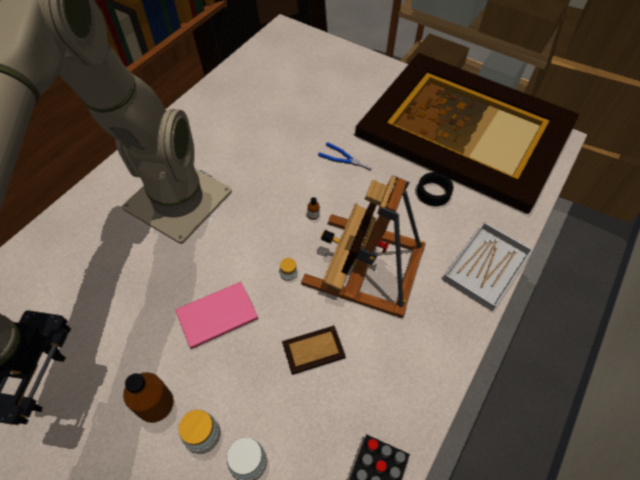

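View pics/top0.png

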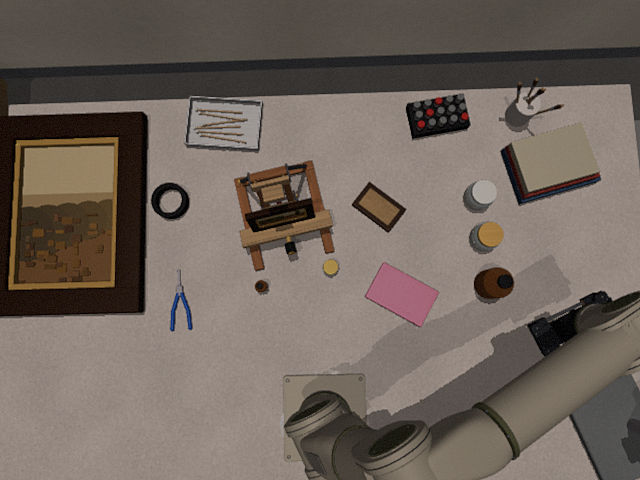

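The easel is around (283,215) in top and (370,245) in scene. The knob is at (292,248) in top and (328,237) in scene. The red pawl is at (384,246) in scene. I'll enlarge both.

Run:
```python
import pickle,cv2,numpy as np
d=pickle.load(open("c0.pkl","rb"))
a=d["top"]["color"][150:280,225:345]; b=d["scene"]["color"][170:325,295:435]
f=lambda x,s:cv2.resize(x,None,fx=s,fy=s,interpolation=cv2.INTER_CUBIC)
a=f(a,3.3);b=f(b,2.8)
h=max(a.shape[0],b.shape[0]);o=np.zeros((h,a.shape[1]+b.shape[1]+4,3),np.uint8)
o[:a.shape[0],:a.shape[1]]=a;o[:b.shape[0],a.shape[1]+4:]=b
o=np.clip(o*1.5,0,255).astype(np.uint8)
cv2.imwrite("pics/crop0.png",o[:,:,::-1]);print(o.shape)
```

```text
(434, 792, 3)
```

View pics/crop0.png

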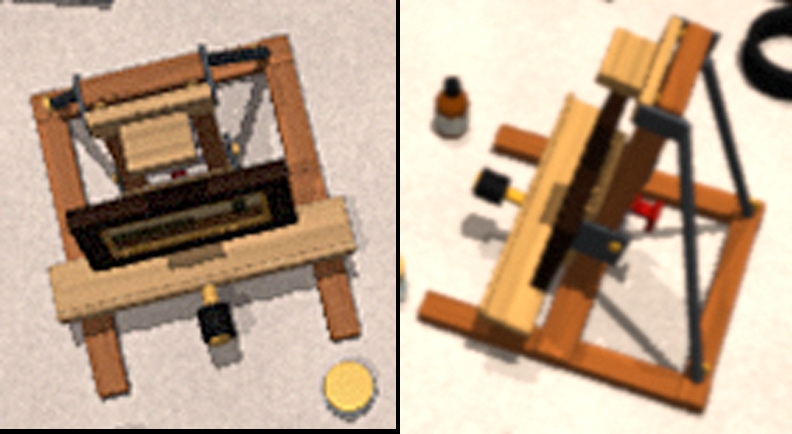

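```bash
cat > h.py <<'E'
import numpy as np,pickle
from scipy.spatial.transform import Rotation as Ro
def ray(c,u,v):
    R=np.array(c["R"]);t=np.array(c["t"]);o=-R.T@t
    d=R.T@np.linalg.solve(c["mtx"],[u,v,1.]);return o,d/np.linalg.norm(d)
def tri(rs):
    A=sum(np.eye(3)-np.outer(d,d) for o,d in rs);b=sum((np.eye(3)-np.outer(d,d))@o for o,d in rs)
    p=np.linalg.solve(A,b);return p,[round(1e3*np.linalg.norm((np.eye(3)-np.outer(d,d))@(p-o)),1) for o,d in rs]
def plane(c,u,v,z):
    o,d=ray(c,u,v);return o+d*(z-o[2])/d[2]
def wcam(c,s):
    T=np.eye(4);T[:3,:3]=Ro.from_quat(s["eef_rot"]).as_matrix();T[:3,3]=s["ee_pos"]
    M=np.linalg.inv(T@c["hand_eye"]);return dict(mtx=c["mtx"],R=M[:3,:3],t=M[:3,3],color=c["color"])
def proj(c,X):
    p=c["mtx"]@(c["R"]@np.asarray(X)+c["t"]);return p[:2]/p[2]
E
python3 - <<'E'
from h import *
np.set_printoptions(precision=4,suppress=True)
d=pickle.load(open("c0.pkl","rb"))
T=lambda x,y:ray(d["top"],225+x/3.3,150+y/3.3)
S=lambda x,y:ray(d["scene"],295+(x-400)/2.8,170+y/2.8)
P=lambda x,y,z:plane(d["top"],225+x/3.3,150+y/3.3,z)
k,e=tri([T(215,322),S(490,187)]);print("knob",k,e)
a,b=P(112,395,.02),P(345,337,.02);print(a,b,np.degrees(np.arctan2(*(a-b)[:2])))
a,b=P(40,98,.02),P(280,38,.02);print(a,b,np.degrees(np.arctan2(*(a-b)[:2])))
a,b=P(60,320,k[2]),P(355,253,k[2]);print(a,b,np.degrees(np.arctan2(*(a-b)[:2])),np.linalg.norm(a-b))
print("clamp fr",tri([T(160,165),S(618,95)]))
q,e=tri([T(225,90),S(640,150)])
print(plane(d["top"],262,287,.07),plane(d["top"],331,268,.045))
E
```

```text
knob [0.4695 0.0807 0.0815] [np.float64(0.2), np.float64(0.2)]
[0.415  0.1763 0.02  ] [ 0.4601 -0.0287  0.02  ] -12.405393361144906
[0.6828 0.2379 0.02  ] [0.7311 0.0217 0.02  ] -12.599121246097862
[0.4749 0.2115 0.0815] [ 0.5247 -0.0391  0.0815] -11.244483162546597 0.2555163957980356
clamp fr (array([0.5693, 0.1077, 0.2622]), [np.float64(1.8), np.float64(1.8)])
[0.3628 0.1618 0.07  ] [ 0.4121 -0.0314  0.045 ]
```

```bash
python3 -m crank '[{"dz":-1,"claw":-1},{"dz":-1},{"dz":-1},{"dz":-1},{"dx":0.81,"dy":-0.91},{"dx":0.81,"dy":-0.91},{"dx":0.81,"dy":-0.91},{"dx":0.81,"dy":-0.91}]' 20
```

```text
invalid input at $[0]: expected keys claw, dx, dy, dz, ax, ay, az
```

```bash
python3 -m crank '[{"claw":-1,"dx":0,"dy":0,"dz":-1,"ax":0,"ay":0,"az":0},{"claw":-1,"dx":0,"dy":0,"dz":-1,"ax":0,"ay":0,"az":0},{"claw":-1,"dx":0,"dy":0,"dz":-1,"ax":0,"ay":0,"az":0},{"claw":-1,"dx":0,"dy":0,"dz":-1,"ax":0,"ay":0,"az":0},{"claw":-1,"dx":0.81,"dy":-0.91,"dz":0,"ax":0,"ay":0,"az":0},{"claw":-1,"dx":0.81,"dy":-0.91,"dz":0,"ax":0,"ay":0,"az":0},{"claw":-1,"dx":0.81,"dy":-0.91,"dz":0,"ax":0,"ay":0,"az":0},{"claw":-1,"dx":0.81,"dy":-0.91,"dz":0,"ax":0,"ay":0,"az":0}]' 20
python3 -m crank '[{"claw":-1,"dx":0.81,"dy":-0.91,"dz":0,"ax":0,"ay":0,"az":0},{"claw":-1,"dx":0.81,"dy":-0.91,"dz":0,"ax":0,"ay":0,"az":0},{"claw":-1,"dx":0.81,"dy":-0.91,"dz":0,"ax":0,"ay":0,"az":0},{"claw":-1,"dx":0.81,"dy":-0.91,"dz":0,"ax":0,"ay":0,"az":0},{"claw":-1,"dx":0.81,"dy":-0.91,"dz":0,"ax":0,"ay":0,"az":0},{"claw":-1,"dx":0.81,"dy":-0.91,"dz":0,"ax":0,"ay":0,"az":0},{"claw":-1,"dx":0.81,"dy":-0.91,"dz":0,"ax":0,"ay":0,"az":0},{"claw":-1,"dx":0.81,"dy":-0.91,"dz":0,"ax":0,"ay":0,"az":0}]' 20
```

```text
time: 0.82
ee_pos: [0.2971, -0.4313, 0.3533]
eef_rot: [0.979, 0.206, -0.0, -0.0]
ft_force: [1.0, -0.1, 0.1]
width: 0.087
grip_force: 0.0
time: 1.48
ee_pos: [0.3868, -0.1528, 0.3535]
eef_rot: [0.979, 0.206, -0.0, 0.0]
ft_force: [0.8, -0.1, -0.2]
width: 0.087
grip_force: 0.0
```

```bash
python3 -m crank '[{"claw":-1,"dx":0.81,"dy":-0.91,"dz":0,"ax":0,"ay":0,"az":0},{"claw":-1,"dx":0.81,"dy":-0.91,"dz":0,"ax":0,"ay":0,"az":0},{"claw":-1,"dx":0.81,"dy":-0.91,"dz":0,"ax":0,"ay":0,"az":0},{"claw":-1,"dx":0.81,"dy":-0.91,"dz":0,"ax":0,"ay":0,"az":0},{"claw":-1,"dx":0.81,"dy":-0.91,"dz":0,"ax":0,"ay":0,"az":0},{"claw":-1,"dx":0.4,"dy":-0.5,"dz":0,"ax":0,"ay":0,"az":-1},{"claw":-1,"dx":0,"dy":0,"dz":0,"ax":0,"ay":0,"az":-1},{"claw":-1,"dx":0,"dy":0,"dz":0,"ax":0,"ay":0,"az":-1}]'
python3 -m crank '[{"claw":-1,"dx":0,"dy":0,"dz":0,"ax":0,"ay":0,"az":-1},{"claw":-1,"dx":0,"dy":0,"dz":0,"ax":0,"ay":0,"az":-1},{"claw":-1,"dx":0,"dy":0,"dz":0,"ax":0,"ay":0,"az":-1},{"claw":-1,"dx":0,"dy":0,"dz":0,"ax":0,"ay":0,"az":-1},{"claw":-1,"dx":0,"dy":0,"dz":0,"ax":0,"ay":0,"az":-1},{"claw":-1,"dx":0,"dy":0,"dz":0,"ax":0,"ay":0,"az":-1},{"claw":-1,"dx":0,"dy":0,"dz":0,"ax":0,"ay":0,"az":-1},{"claw":-1,"dx":0,"dy":0,"dz":0,"ax":0,"ay":0,"az":-1}]'
python3 -c "
from bench import r;print(r.read_state()['joint_positions'])"
```

```text
time: 2.15
ee_pos: [0.4478, 0.0394, 0.3533]
eef_rot: [0.933, 0.36, -0.0, -0.0]
ft_force: [0.5, -1.2, 0.1]
width: 0.0871
grip_force: 0.0
time: 2.82
ee_pos: [0.4477, 0.0378, 0.3534]
eef_rot: [0.707, 0.708, -0.0, -0.0]
ft_force: [0.4, -0.1, -0.9]
width: 0.0869
grip_force: 0.0
[ 0.54687142 -0.07791928 -0.67634672  1.65681698 -0.04862489  1.54597935
 -0.12564099]
```

```bash
python3 -m crank '[{"claw":-1,"dx":0,"dy":0,"dz":0,"ax":0,"ay":0,"az":-1},{"claw":-1,"dx":0,"dy":0,"dz":0,"ax":0,"ay":0,"az":-1},{"claw":-1,"dx":0,"dy":0,"dz":0,"ax":0,"ay":0,"az":-1},{"claw":-1,"dx":0,"dy":0,"dz":0,"ax":0,"ay":0,"az":-1},{"claw":-1,"dx":0,"dy":0,"dz":0,"ax":0,"ay":0,"az":-1},{"claw":-1,"dx":0,"dy":0,"dz":0,"ax":0,"ay":0,"az":-1},{"claw":-1,"dx":0,"dy":0,"dz":0,"ax":0,"ay":0,"az":-1},{"claw":-1,"dx":0,"dy":0,"dz":0,"ax":0,"ay":0,"az":-1}]'
python3 -m crank '[{"claw":-1,"dx":0,"dy":0,"dz":0,"ax":0,"ay":0,"az":-1},{"claw":-1,"dx":0,"dy":0,"dz":0,"ax":0,"ay":0,"az":-1},{"claw":-1,"dx":0,"dy":0,"dz":0,"ax":0,"ay":0,"az":-1},{"claw":-1,"dx":0,"dy":0,"dz":0,"ax":0,"ay":0,"az":-1},{"claw":-1,"dx":0,"dy":0,"dz":0,"ax":0,"ay":0,"az":-1},{"claw":-1,"dx":0,"dy":0,"dz":0,"ax":0,"ay":0,"az":-1},{"claw":-1,"dx":0,"dy":0,"dz":0,"ax":0,"ay":0,"az":-1},{"claw":-1,"dx":0,"dy":0,"dz":0,"ax":0,"ay":0,"az":-1}]'
python3 -m crank '[{"claw":-1,"dx":0,"dy":0,"dz":0,"ax":0,"ay":0,"az":-1},{"claw":-1,"dx":0,"dy":0,"dz":0,"ax":0,"ay":0,"az":-0.1},{"claw":-1,"dx":0,"dy":0,"dz":0,"ax":0,"ay":0,"az":0}]'
python3 - <<'E'
from bench import r
import cv2,pickle
s=r.read_state();c=r.camera("wrist");pickle.dump((s,c),open("w1.pkl","wb"))
cv2.imwrite("pics/w1.png",c["color"][:,:,::-1]);print(s["joint_positions"],s["ee_pos"],s["eef_rot"])
E
```

```text
time: 3.48
ee_pos: [0.4477, 0.0378, 0.3534]
eef_rot: [0.358, 0.934, -0.0, -0.0]
ft_force: [1.3, -0.2, 0.2]
width: 0.0873
grip_force: 0.0
time: 4.15
ee_pos: [0.4477, 0.0378, 0.3534]
eef_rot: [-0.053, 0.999, -0.0, -0.0]
ft_force: [-0.5, 0.2, 0.3]
width: 0.0869
grip_force: 0.0
time: 4.4
ee_pos: [0.4478, 0.0378, 0.3534]
eef_rot: [-0.107, 0.994, -0.0, -0.0]
ft_force: [-0.2, 0.6, 0.3]
width: 0.0874
grip_force: 0.0
[ 0.46442718 -0.07760471 -0.60079334  1.65973188 -0.04376996  1.54618642
  1.65056439] [0.4477532  0.03781872 0.35342032] [-1.06617414e-01  9.94300111e-01 -4.49579447e-05 -1.21591376e-04]
```

View pics/w1.png

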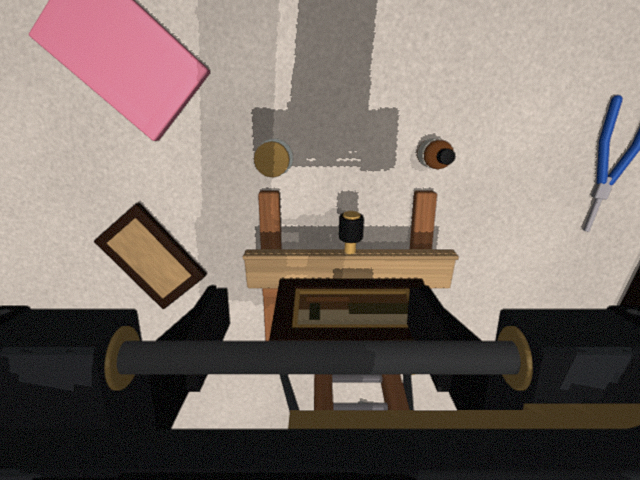

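The knob is at (351,228) in the wrist view. The ledge front runs from (245,252) to (457,250), so the tool yaw matches. Next I triangulate the knob across all three views.

Run:
```python
from h import *
np.set_printoptions(precision=4,suppress=True)
d=pickle.load(open("c0.pkl","rb"));s,c=pickle.load(open("w1.pkl","rb"));w=wcam(c,s)
T=lambda x,y:ray(d["top"],225+x/3.3,150+y/3.3)
S=lambda x,y:ray(d["scene"],295+(x-400)/2.8,170+y/2.8)
k,e=tri([T(215,322),S(490,187),ray(w,351,228)]);print("knob",k,e)
for z in(.08,.085,.09):print(plane(w,351,228,z),plane(w,245,252,z)-plane(w,457,250,z))
R=Ro.from_quat(s["eef_rot"]).as_matrix()
for K in(k,plane(w,351,228,.083)):print("tool-frame delta to knob",R.T@(K-s["ee_pos"]))
a,b=plane(w,270,192,.02),plane(w,424,192,.02);print("feet",a,b,np.degrees(np.arctan2(*(b-a)[:2])))
```

```text
knob [0.4699 0.0812 0.0819] [np.float64(0.9), np.float64(0.5), np.float64(1.4)]
[0.4712 0.0826 0.08  ] [ 0.0569 -0.2506  0.    ]
[0.4699 0.0819 0.085 ] [ 0.0562 -0.2476  0.    ]
[0.4687 0.0812 0.09  ] [ 0.0556 -0.2447 -0.    ]
tool-frame delta to knob [-0.0309  0.0377  0.2715]
tool-frame delta to knob [-0.0316  0.0386  0.2704]
feet [ 0.4608 -0.0245  0.02  ] [0.4179 0.1737 0.02  ] -12.217945621322128
```

```bash
python3 -m crank '[{"claw":-1,"dx":-0.52,"dy":0.63,"dz":0,"ax":0,"ay":0,"az":0},{"claw":-1,"dx":-0.52,"dy":0.63,"dz":0.3,"ax":0,"ay":0,"az":0},{"claw":-1,"dx":0,"dy":0,"dz":1,"ax":0,"ay":0,"az":0},{"claw":-1,"dx":0,"dy":0,"dz":1,"ax":0,"ay":0,"az":0},{"claw":-1,"dx":0,"dy":0,"dz":1,"ax":0,"ay":0,"az":0},{"claw":-1,"dx":0,"dy":0,"dz":1,"ax":0,"ay":0,"az":0},{"claw":-1,"dx":0,"dy":0,"dz":1,"ax":0,"ay":0,"az":0},{"claw":-1,"dx":0,"dy":0,"dz":0,"ax":0,"ay":0,"az":0}]'
python3 - <<'E'
from bench import r
import cv2,pickle
s=r.read_state();c=r.camera("wrist");pickle.dump((s,c),open("w2.pkl","wb"))
cv2.imwrite("pics/w2.png",c["color"][:,:,::-1]);print(s["ee_pos"],s["eef_rot"])
E
```

```text
time: 5.12
ee_pos: [0.4673, 0.0806, 0.1895]
eef_rot: [-0.106, 0.994, 0.0, -0.004]
ft_force: [-0.7, 0.0, -0.4]
width: 0.0869
grip_force: 0.0
[0.46734473 0.08058176 0.18954684] [-1.06236878e-01  9.94333213e-01  1.14258471e-04 -3.89547924e-03]
```

View pics/w2.png

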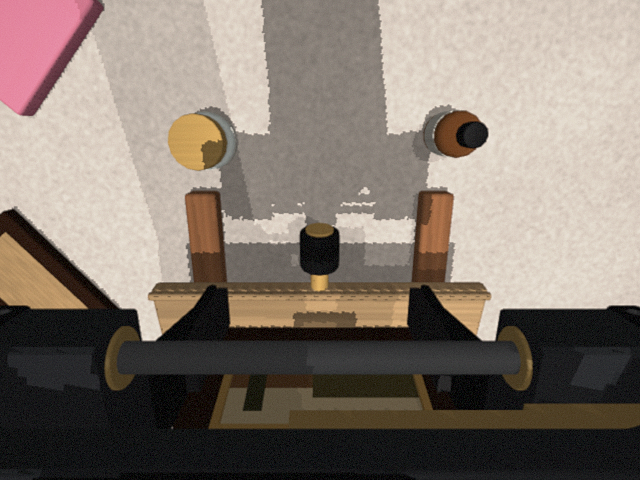

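Run:
```python
from h import *
from bench import r
np.set_printoptions(precision=4,suppress=True)
s,c=pickle.load(open("w2.pkl","rb"));w=wcam(c,s);R=Ro.from_quat(s["eef_rot"]).as_matrix()
d=pickle.load(open("c0.pkl","rb"))
k,e=tri([ray(d["top"],225+215/3.3,150+322/3.3),ray(d["scene"],295+90/2.8,170+187/2.8),ray(w,320,251)]);print(k,e)
for K in(k,plane(w,320,251,.083)):print(K,"delta",R.T@(K-s["ee_pos"]))
print(r.read_state()["ee_pos"])
```

```text
[0.47   0.0814 0.082 ] [np.float64(1.1), np.float64(0.7), np.float64(1.8)]
[0.47   0.0814 0.082 ] delta [-0.0036  0.0001  0.1076]
[0.4707 0.0827 0.083 ] delta [-0.0046  0.0013  0.1065]
[0.4686 0.081  0.1927]
```

```bash
python3 -m crank '[{"claw":-1,"dx":-0.07,"dy":0.02,"dz":0.8,"ax":0,"ay":0,"az":0},{"claw":-1,"dx":0,"dy":0,"dz":0.8,"ax":0,"ay":0,"az":0},{"claw":-1,"dx":0,"dy":0,"dz":0.8,"ax":0,"ay":0,"az":0},{"claw":-1,"dx":0,"dy":0,"dz":0.8,"ax":0,"ay":0,"az":0},{"claw":-1,"dx":0,"dy":0,"dz":0.8,"ax":0,"ay":0,"az":0},{"claw":-1,"dx":0,"dy":0,"dz":0,"ax":0,"ay":0,"az":0},{"claw":-1,"dx":0,"dy":0,"dz":0,"ax":0,"ay":0,"az":0},{"claw":0,"dx":0,"dy":0,"dz":0,"ax":0,"ay":0,"az":0}]' 20
python3 -m crank '[{"claw":1,"dx":0,"dy":0,"dz":0,"ax":0,"ay":0,"az":0},{"claw":1,"dx":0,"dy":0,"dz":0,"ax":0,"ay":0,"az":0},{"claw":1,"dx":0,"dy":0,"dz":0,"ax":0,"ay":0,"az":0},{"claw":1,"dx":0,"dy":0,"dz":0,"ax":0,"ay":0,"az":0},{"claw":1,"dx":0,"dy":0,"dz":0,"ax":0,"ay":0,"az":0},{"claw":1,"dx":0,"dy":0,"dz":0,"ax":0,"ay":0,"az":0}]' 20
```

```text
time: 5.83
ee_pos: [0.4737, 0.0827, 0.0769]
eef_rot: [-0.107, 0.994, -0.0, 0.001]
ft_force: [0.2, 0.4, 0.4]
width: 0.0847
grip_force: 0.0
time: 6.33
ee_pos: [0.4722, 0.0824, 0.0747]
eef_rot: [-0.108, 0.994, -0.0, 0.0]
ft_force: [-0.8, 0.0, 0.6]
width: 0.0485
grip_force: 0.0
```

```bash
python3 -m crank '[{"claw":1,"dx":0,"dy":0,"dz":0,"ax":0,"ay":0,"az":0},{"claw":1,"dx":0,"dy":0,"dz":0,"ax":0,"ay":0,"az":0},{"claw":1,"dx":0,"dy":0,"dz":0,"ax":0,"ay":0,"az":0},{"claw":1,"dx":0,"dy":0,"dz":0,"ax":0,"ay":0,"az":0},{"claw":1,"dx":0,"dy":0,"dz":0,"ax":0,"ay":0,"az":0},{"claw":1,"dx":0,"dy":0,"dz":0,"ax":0,"ay":0,"az":0}]' 40
```

```text
time: 6.83
ee_pos: [0.4721, 0.0825, 0.0745]
eef_rot: [-0.108, 0.994, 0.0, -0.0]
ft_force: [0.5, 0.7, 0.1]
width: 0.0287
grip_force: 40.0
```

```bash
python3 -m crank '[{"claw":1,"dx":-0.017,"dy":0,"dz":-0.1,"ax":0,"ay":0,"az":0},{"claw":1,"dx":-0.026,"dy":0,"dz":-0.15,"ax":0,"ay":0,"az":0},{"claw":1,"dx":-0.026,"dy":0,"dz":-0.15,"ax":0,"ay":0,"az":0},{"claw":1,"dx":-0.026,"dy":0,"dz":-0.15,"ax":0,"ay":0,"az":0},{"claw":1,"dx":-0.026,"dy":0,"dz":-0.15,"ax":0,"ay":0,"az":0},{"claw":1,"dx":-0.026,"dy":0,"dz":-0.15,"ax":0,"ay":0,"az":0},{"claw":1,"dx":-0.026,"dy":0,"dz":-0.15,"ax":0,"ay":0,"az":0},{"claw":1,"dx":-0.026,"dy":0,"dz":-0.15,"ax":0,"ay":0,"az":0}]' 40
```

```text
time: 7.5
ee_pos: [0.4781, 0.0838, 0.1095]
eef_rot: [-0.108, 0.994, 0.0, 0.0]
ft_force: [4.1, 2.6, -10.0]
width: 0.0291
grip_force: 40.0
```

```bash
python3 -m crank '[{"claw":1,"dx":-0.026,"dy":0,"dz":-0.15,"ax":0,"ay":0,"az":0},{"claw":1,"dx":-0.026,"dy":0,"dz":-0.15,"ax":0,"ay":0,"az":0},{"claw":1,"dx":-0.026,"dy":0,"dz":-0.15,"ax":0,"ay":0,"az":0},{"claw":1,"dx":-0.026,"dy":0,"dz":-0.15,"ax":0,"ay":0,"az":0},{"claw":1,"dx":-0.026,"dy":0,"dz":-0.15,"ax":0,"ay":0,"az":0},{"claw":1,"dx":-0.026,"dy":0,"dz":-0.15,"ax":0,"ay":0,"az":0},{"claw":1,"dx":-0.026,"dy":0,"dz":-0.15,"ax":0,"ay":0,"az":0},{"claw":1,"dx":-0.026,"dy":0,"dz":-0.15,"ax":0,"ay":0,"az":0}]' 40
python3 -m crank '[{"claw":1,"dx":-0.026,"dy":0,"dz":-0.15,"ax":0,"ay":0,"az":0},{"claw":1,"dx":-0.012,"dy":0,"dz":-0.07,"ax":0,"ay":0,"az":0},{"claw":1,"dx":0,"dy":0,"dz":0,"ax":0,"ay":0,"az":0},{"claw":1,"dx":0,"dy":0,"dz":0,"ax":0,"ay":0,"az":0},{"claw":1,"dx":0,"dy":0,"dz":0,"ax":0,"ay":0,"az":0},{"claw":1,"dx":0,"dy":0,"dz":0,"ax":0,"ay":0,"az":0}]' 40
python3 - <<'E'
from bench import r
import cv2,pickle
o=[]
import numpy as np
for n,(a,b,x,y) in dict(scene=(150,310,290,440),top=(140,280,225,345)).items():
    c=r.camera(n);pickle.dump(c,open(n+"1.pkl","wb"));o.append(cv2.resize(c["color"][a:b,x:y],None,fx=2.6,fy=2.6,interpolation=2))
h=max(i.shape[0] for i in o)
o=[cv2.copyMakeBorder(i,0,h-i.shape[0],0,0,0) for i in o]
o=np.clip(np.hstack(o)*1.5,0,255).astype(np.uint8)
cv2.imwrite("pics/l1.png",o[:,:,::-1]);print(o.shape)
E
```

```text
time: 8.17
ee_pos: [0.4843, 0.0852, 0.1455]
eef_rot: [-0.108, 0.994, 0.0, 0.0]
ft_force: [5.5, 2.6, -10.9]
width: 0.0289
grip_force: 40.0
time: 8.67
ee_pos: [0.4854, 0.0854, 0.1518]
eef_rot: [-0.108, 0.994, 0.0, 0.0]
ft_force: [4.6, 2.8, -8.1]
width: 0.029
grip_force: 40.0
(416, 702, 3)
```

View pics/l1.png

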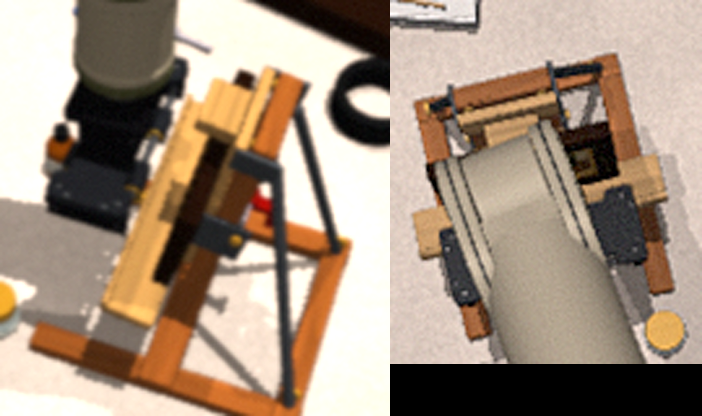

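The ledge is up about 78 mm with the painting on it, and the pawl (red) has risen with it. Now I lower it gently.

```bash
python3 -m crank '[{"claw":1,"dx":0.007,"dy":0,"dz":0.04,"ax":0,"ay":0,"az":0},{"claw":1,"dx":0.007,"dy":0,"dz":0.04,"ax":0,"ay":0,"az":0},{"claw":1,"dx":0.007,"dy":0,"dz":0.04,"ax":0,"ay":0,"az":0},{"claw":1,"dx":0.007,"dy":0,"dz":0.04,"ax":0,"ay":0,"az":0},{"claw":1,"dx":0.007,"dy":0,"dz":0.04,"ax":0,"ay":0,"az":0},{"claw":1,"dx":0.007,"dy":0,"dz":0.04,"ax":0,"ay":0,"az":0},{"claw":1,"dx":0.007,"dy":0,"dz":0.04,"ax":0,"ay":0,"az":0},{"claw":1,"dx":0,"dy":0,"dz":0,"ax":0,"ay":0,"az":0}]'
python3 -m crank '[{"claw":1,"dx":0.005,"dy":0,"dz":0.03,"ax":0,"ay":0,"az":0},{"claw":1,"dx":0,"dy":0,"dz":0,"ax":0,"ay":0,"az":0}]'
```

```text
time: 9.43
ee_pos: [0.4839, 0.0851, 0.143]
eef_rot: [-0.108, 0.994, 0.0, 0.0]
ft_force: [5.7, 3.3, -10.9]
width: 0.0295
grip_force: 40.0
time: 9.6
ee_pos: [0.4837, 0.085, 0.1422]
eef_rot: [-0.108, 0.994, 0.0, 0.0]
ft_force: [5.5, 3.8, -10.9]
width: 0.0294
grip_force: 40.0
```

```bash
for i in 1 ; do python3 -m crank '[{"claw":1,"dx":0.004,"dy":0,"dz":0.02,"ax":0,"ay":0,"az":0},{"claw":1,"dx":0,"dy":0,"dz":0,"ax":0,"ay":0,"az":0}]'; done
python3 -m crank '[{"claw":1,"dx":0.004,"dy":0,"dz":0.02,"ax":0,"ay":0,"az":0},{"claw":1,"dx":0,"dy":0,"dz":0,"ax":0,"ay":0,"az":0}]'
python3 -m crank '[{"claw":1,"dx":0.004,"dy":0,"dz":0.02,"ax":0,"ay":0,"az":0},{"claw":1,"dx":0,"dy":0,"dz":0,"ax":0,"ay":0,"az":0}]'
```

```text
time: 9.77
ee_pos: [0.4836, 0.085, 0.1417]
eef_rot: [-0.108, 0.994, 0.0, 0.0]
ft_force: [5.1, 3.3, -8.8]
width: 0.029
grip_force: 40.0
time: 9.93
ee_pos: [0.4836, 0.085, 0.1415]
eef_rot: [-0.108, 0.994, -0.0, 0.0]
ft_force: [2.4, 2.5, -2.5]
width: 0.029
grip_force: 40.0
time: 10.1
ee_pos: [0.4836, 0.085, 0.1413]
eef_rot: [-0.108, 0.994, -0.0, 0.0]
ft_force: [0.2, 3.2, 3.7]
width: 0.0289
grip_force: 40.0
```

Seated at 68 mm, as expected. Now I bear down to about 10 N.

```bash
python3 -m crank '[{"claw":1,"dx":0.001,"dy":0,"dz":0.022,"ax":0,"ay":0,"az":0},{"claw":1,"dx":0,"dy":0,"dz":0,"ax":0,"ay":0,"az":0},{"claw":1,"dx":0,"dy":0,"dz":0,"ax":0,"ay":0,"az":0},{"claw":1,"dx":0,"dy":0,"dz":0,"ax":0,"ay":0,"az":0}]'
```

```text
time: 10.43
ee_pos: [0.4836, 0.085, 0.1411]
eef_rot: [-0.108, 0.994, -0.0, 0.001]
ft_force: [-2.7, 1.8, 10.1]
width: 0.029
grip_force: 40.0
```

```bash
python3 -m crank '[{"claw":1,"dx":0,"dy":0,"dz":0.003,"ax":0,"ay":0,"az":0},{"claw":1,"dx":0,"dy":0,"dz":0,"ax":0,"ay":0,"az":0},{"claw":1,"dx":0,"dy":0,"dz":0,"ax":0,"ay":0,"az":0},{"claw":1,"dx":0,"dy":0,"dz":0,"ax":0,"ay":0,"az":0},{"claw":1,"dx":0,"dy":0,"dz":0,"ax":0,"ay":0,"az":0},{"claw":1,"dx":0,"dy":0,"dz":0,"ax":0,"ay":0,"az":0}]'
python3 -m crank '[{"claw":1,"dx":-0.004,"dy":0,"dz":-0.02,"ax":0,"ay":0,"az":0},{"claw":1,"dx":0,"dy":0,"dz":-0.01,"ax":0,"ay":0,"az":0},{"claw":1,"dx":0,"dy":0,"dz":0,"ax":0,"ay":0,"az":0}]'
```

```text
time: 10.93
ee_pos: [0.4836, 0.085, 0.1411]
eef_rot: [-0.108, 0.994, -0.0, 0.001]
ft_force: [-3.2, 0.7, 11.3]
width: 0.0292
grip_force: 40.0
time: 11.18
ee_pos: [0.4836, 0.085, 0.1413]
eef_rot: [-0.108, 0.994, -0.0, 0.0]
ft_force: [-0.7, 2.0, 8.0]
width: 0.0291
grip_force: 40.0
```

```bash
python3 -m crank '[{"claw":1,"dx":0,"dy":0,"dz":-0.015,"ax":0,"ay":0,"az":0},{"claw":1,"dx":0,"dy":0,"dz":0,"ax":0,"ay":0,"az":0}]'
python3 -m crank '[{"claw":-1,"dx":0,"dy":0,"dz":0,"ax":0,"ay":0,"az":0},{"claw":-1,"dx":0,"dy":0,"dz":0,"ax":0,"ay":0,"az":0},{"claw":-1,"dx":0,"dy":0,"dz":0,"ax":0,"ay":0,"az":0},{"claw":-1,"dx":0,"dy":0,"dz":0,"ax":0,"ay":0,"az":0},{"claw":-1,"dx":0,"dy":0,"dz":0,"ax":0,"ay":0,"az":0},{"claw":-1,"dx":0,"dy":0,"dz":0,"ax":0,"ay":0,"az":0},{"claw":-1,"dx":0,"dy":0,"dz":0,"ax":0,"ay":0,"az":0},{"claw":-1,"dx":0,"dy":0,"dz":0,"ax":0,"ay":0,"az":0}]'
```

```text
time: 11.35
ee_pos: [0.4836, 0.085, 0.1414]
eef_rot: [-0.108, 0.994, 0.0, 0.0]
ft_force: [0.8, 3.1, 3.0]
width: 0.0287
grip_force: 40.0
time: 12.02
ee_pos: [0.4833, 0.0848, 0.1411]
eef_rot: [-0.108, 0.994, -0.0, -0.0]
ft_force: [-0.4, -0.7, -0.6]
width: 0.0746
grip_force: 0.0
```

```bash
python3 -m crank '[{"claw":-1,"dx":0,"dy":0,"dz":-0.5,"ax":0,"ay":0,"az":0},{"claw":-1,"dx":0,"dy":0,"dz":-1,"ax":0,"ay":0,"az":0},{"claw":-1,"dx":0.3,"dy":0,"dz":-1,"ax":0,"ay":0,"az":0},{"claw":-1,"dx":0.4,"dy":0,"dz":-1,"ax":0,"ay":0,"az":0},{"claw":-1,"dx":0.5,"dy":0,"dz":-1,"ax":0,"ay":0,"az":0},{"claw":1,"dx":0.5,"dy":0,"dz":-1,"ax":0,"ay":-1,"az":0},{"claw":1,"dx":0.5,"dy":0,"dz":-1,"ax":0,"ay":-1,"az":0},{"claw":1,"dx":0.4,"dy":0,"dz":-1,"ax":0,"ay":-1,"az":0}]'
python3 -m crank '[{"claw":1,"dx":0,"dy":0,"dz":0,"ax":0,"ay":0,"az":0},{"claw":1,"dx":0,"dy":0,"dz":0,"ax":0,"ay":0,"az":0},{"claw":1,"dx":0,"dy":0,"dz":0,"ax":0,"ay":0,"az":0}]'
python3 - <<'E'
from bench import r
import cv2,pickle
s=r.read_state();c=r.camera("wrist");pickle.dump((s,c),open("w3.pkl","wb"))
for n in("scene","top"):pickle.dump(r.camera(n),open(n+"2.pkl","wb"))
cv2.imwrite("pics/w3.png",c["color"][:,:,::-1]);print(s["ee_pos"],s["eef_rot"])
E
```

```text
time: 12.68
ee_pos: [0.4046, 0.0676, 0.3543]
eef_rot: [-0.107, 0.984, 0.015, 0.141]
ft_force: [0.8, -0.6, 0.1]
width: 0.0743
grip_force: 0.0
time: 12.93
ee_pos: [0.4046, 0.0673, 0.3525]
eef_rot: [-0.106, 0.985, 0.015, 0.138]
ft_force: [1.4, -0.8, -1.1]
width: 0.055
grip_force: 0.0
[0.404614   0.06727757 0.35249502] [-0.10636941  0.98463963  0.01467319  0.13767729]
```

View pics/w3.png

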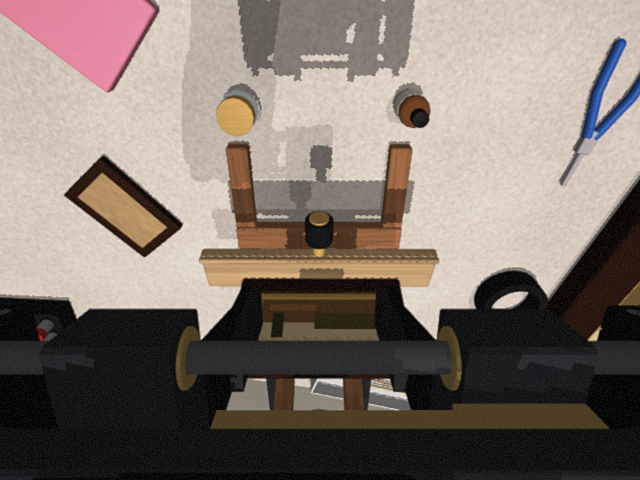

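The wrist view shows the ledge (200–438, row 265) level, but the gripper hides the clamp. I'll use the scene and top views.

Run:
```python
from h import *
import cv2
s,_=pickle.load(open("w3.pkl","rb"));print(Ro.from_quat(s["eef_rot"]).as_matrix().round(3))
S=pickle.load(open("scene2.pkl","rb"));T=pickle.load(open("top2.pkl","rb"))
f=lambda c,a,b,x,y,k:cv2.resize(c["color"][a:b,x:y],None,fx=k,fy=k,interpolation=cv2.INTER_CUBIC)
o=[f(S,165,295,330,430,4),f(T,150,280,230,330,4)]
o=np.clip(np.hstack(o)*1.5,0,255).astype(np.uint8)
cv2.imwrite("pics/c2.png",o[:,:,::-1]);print(o.shape)
u0=np.array([np.cos(.2155),np.sin(.2155),0]);z=np.array([0,0,1.]);u=.174*u0+.985*z;n=.985*u0-.174*z
kn=np.array([.4699,.0812,.082])+.068*u
print(kn)
for h in(.09,.10,.11,.12,.13,.14):
    p=kn+.064*n+h*u
    a=proj(S,p);b=proj(T,p);print(h,p.round(4),((a-[330,165])*4).round(),((b-[230,150])*4+[400,0]).round())
```

```text
[[-0.939 -0.214  0.268]
 [-0.205  0.977  0.058]
 [-0.274 -0.    -0.962]]
(520, 800, 3)
[0.48145832 0.08373011 0.14898   ]
0.09 [0.5583 0.1006 0.2265] [140. 194.] [589. 226.]
0.1 [0.56   0.1009 0.2363] [144. 184.] [587. 220.]
0.11 [0.5617 0.1013 0.2462] [149. 175.] [585. 214.]
0.12 [0.5634 0.1017 0.256 ] [153. 165.] [583. 209.]
0.13 [0.5651 0.102  0.2659] [158. 156.] [581. 203.]
0.14 [0.5668 0.1024 0.2757] [162. 146.] [578. 197.]
```

View pics/c2.png

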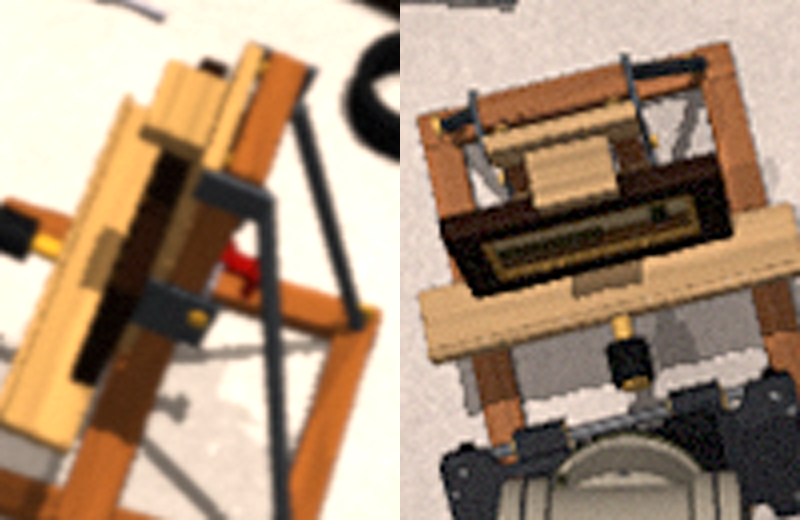

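Jaw-top corners in the crop are roughly (168,64), (225,82), (205,145), (145,125) in scene, and (527,150), (612,137), (620,193), (535,207) in top.

Run:
```python
from h import *
np.set_printoptions(precision=4,suppress=True)
S=pickle.load(open("scene2.pkl","rb"));T=pickle.load(open("top2.pkl","rb"));s,_=pickle.load(open("w3.pkl","rb"))
s_=lambda x,y:ray(S,330+x/4,165+y/4); t_=lambda x,y:ray(T,230+(x-400)/4,150+y/4)
u0=np.array([np.cos(.2155),np.sin(.2155),0]);v0=np.array([-u0[1],u0[0],0]);z=np.array([0,0,1.]);u=.174*u0+.985*z;n=.985*u0-.174*z
kn=np.array([.4699,.0812,.082])+.068*u
B=np.array([n,v0,u])
for a,b in [((186,104),(573,172)),((166,66),(535,207)),((143,126),(620,193))]:
    p,e=tri([s_(*a),t_(*b)]);print(p,e,"n,y,u from knob",B@(p-kn))
# knob check
p,e=tri([s_(12,232),t_(628,358)]);print("knob",p,e,kn)
p=kn+.055*n+.182*u;print("push pt",p)
```

```text
[0.5747 0.1024 0.3176] [np.float64(1.9), np.float64(1.9)] n,y,u from knob [ 0.0643 -0.0017  0.1827]
[0.553  0.1241 0.315 ] [np.float64(0.4), np.float64(0.4)] n,y,u from knob [0.0484 0.0242 0.1771]
[0.5619 0.0753 0.3178] [np.float64(2.9), np.float64(2.9)] n,y,u from knob [ 0.0463 -0.0254  0.1796]
knob [0.4832 0.0836 0.1507] [np.float64(0.1), np.float64(0.1)] [0.4815 0.0837 0.149 ]
push pt [0.5653 0.1021 0.3187]
```

```bash
python3 -m crank '[{"claw":1,"dx":0,"dy":0,"dz":-0.4,"ax":0,"ay":1,"az":0},{"claw":1,"dx":0,"dy":0,"dz":-0.3,"ax":0,"ay":1,"az":0},{"claw":1,"dx":0,"dy":0,"dz":-0.3,"ax":0,"ay":0.7,"az":0},{"claw":1,"dx":0,"dy":0,"dz":0,"ax":0,"ay":0,"az":0},{"claw":1,"dx":0,"dy":0,"dz":0,"ax":0,"ay":0,"az":0},{"claw":1,"dx":0,"dy":0,"dz":0,"ax":0,"ay":0,"az":0}]'
python3 - <<'E'
from h import *
from bench import r
s=r.read_state();R=Ro.from_quat(s["eef_rot"]).as_matrix();print(R.round(3),s["ee_pos"],s["width"])
print(R.T@(np.array([.5698,.103,.349+.011])-s["ee_pos"]))
E
```

```text
time: 13.58
ee_pos: [0.3996, 0.0662, 0.3807]
eef_rot: [-0.108, 0.994, 0.001, -0.003]
ft_force: [-0.2, -0.0, -0.2]
width: 0.0043
grip_force: 0.0
[[-0.977 -0.214 -0.005]
 [-0.214  0.977  0.001]
 [ 0.005  0.002 -1.   ]] [0.39956327 0.06619869 0.38071935] 0.004268249533375246
[-0.17426582 -0.00057643  0.01988127]
```

```bash
python3 -m crank '[{"claw":1,"dx":-0.9,"dy":0,"dz":0,"ax":0,"ay":0,"az":0},{"claw":1,"dx":-0.9,"dy":0,"dz":0,"ax":0,"ay":0,"az":0},{"claw":1,"dx":-0.9,"dy":0,"dz":0,"ax":0,"ay":0,"az":0},{"claw":1,"dx":-0.9,"dy":0,"dz":0,"ax":0,"ay":0,"az":0},{"claw":1,"dx":-0.9,"dy":0,"dz":0,"ax":0,"ay":0,"az":0},{"claw":1,"dx":-0.9,"dy":0,"dz":0.1,"ax":0,"ay":0,"az":0},{"claw":1,"dx":-0.4,"dy":0,"dz":0.1,"ax":0,"ay":0,"az":0},{"claw":1,"dx":0,"dy":0,"dz":0,"ax":0,"ay":0,"az":0}]'
python3 -m crank '[{"claw":1,"dx":0,"dy":0,"dz":0,"ax":0,"ay":0,"az":0},{"claw":1,"dx":0,"dy":0,"dz":0,"ax":0,"ay":0,"az":0}]'
python3 - <<'E'
from h import *
from bench import r
import cv2
S=r.camera("scene");T=r.camera("top");s=r.read_state();print(s["ee_pos"])
tip=s["ee_pos"]+Ro.from_quat(s["eef_rot"]).as_matrix()[:,2]*.011
f=lambda c,a,b,x,y,k:cv2.resize(c["color"][a:b,x:y],None,fx=k,fy=k,interpolation=cv2.INTER_CUBIC)
print((proj(S,tip)-[330,135])*4,(proj(T,tip)-[230,150])*4+[400,0])
o=[f(S,135,265,330,430,4),f(T,150,280,230,330,4)]
o=np.clip(np.hstack(o)*1.5,0,255).astype(np.uint8)
cv2.imwrite("pics/c3.png",o[:,:,::-1])
E
```

```text
time: 14.25
ee_pos: [0.5702, 0.1036, 0.3731]
eef_rot: [-0.108, 0.994, 0.0, -0.003]
ft_force: [-0.3, -0.4, 0.0]
width: 0.0004
grip_force: 0.0
time: 14.42
ee_pos: [0.5684, 0.1035, 0.3758]
eef_rot: [-0.108, 0.994, -0.0, -0.002]
ft_force: [-0.5, 0.0, 1.5]
width: 0.0002
grip_force: 0.0
[0.56855768 0.10318238 0.37627364]
[182.64484823 161.3409992 ] [560.88906714 162.10094307]
```

View pics/c3.png

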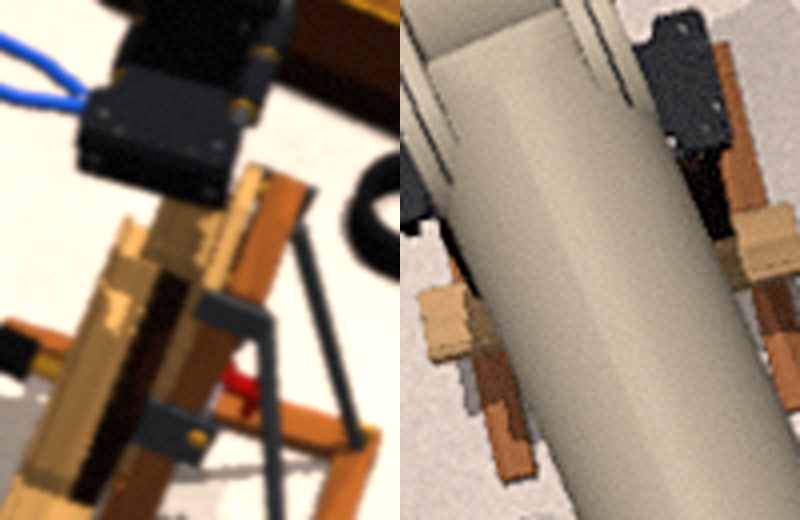

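The tips are above the jaw, hidden by the gripper body, and the gripper clears the mast head. Descending.

```bash
python3 -m crank '[{"claw":1,"dx":0,"dy":0,"dz":0.5,"ax":0,"ay":0,"az":0},{"claw":1,"dx":0,"dy":0,"dz":0.4,"ax":0,"ay":0,"az":0},{"claw":1,"dx":0,"dy":0,"dz":0.3,"ax":0,"ay":0,"az":0},{"claw":1,"dx":0,"dy":0,"dz":0,"ax":0,"ay":0,"az":0},{"claw":1,"dx":0,"dy":0,"dz":0,"ax":0,"ay":0,"az":0},{"claw":1,"dx":0,"dy":0,"dz":0,"ax":0,"ay":0,"az":0}]'
python3 -m crank '[{"claw":1,"dx":0,"dy":0,"dz":0.1,"ax":0,"ay":0,"az":0},{"claw":1,"dx":0,"dy":0,"dz":0.1,"ax":0,"ay":0,"az":0},{"claw":1,"dx":0,"dy":0,"dz":0,"ax":0,"ay":0,"az":0}]'
```

```text
time: 15.02
ee_pos: [0.5693, 0.1033, 0.34]
eef_rot: [-0.107, 0.994, -0.0, -0.002]
ft_force: [-0.5, 0.2, 0.1]
width: 0.0002
grip_force: 0.0
time: 15.27
ee_pos: [0.5693, 0.1034, 0.3331]
eef_rot: [-0.108, 0.994, 0.0, -0.002]
ft_force: [0.4, 0.2, 0.1]
width: 0.0004
grip_force: 0.3
```

```bash
python3 -m crank '[{"claw":1,"dx":0,"dy":0,"dz":0.08,"ax":0,"ay":0,"az":0},{"claw":1,"dx":0,"dy":0,"dz":0.0,"ax":0,"ay":0,"az":0}]';python3 -m crank '[{"claw":1,"dx":0,"dy":0,"dz":0.08,"ax":0,"ay":0,"az":0},{"claw":1,"dx":0,"dy":0,"dz":0,"ax":0,"ay":0,"az":0}]'
```

```text
time: 15.43
ee_pos: [0.5691, 0.1033, 0.331]
eef_rot: [-0.108, 0.994, -0.0, -0.002]
ft_force: [-0.1, 0.9, 1.8]
width: 0.0003
grip_force: 0.8
time: 15.6
ee_pos: [0.5691, 0.1033, 0.3284]
eef_rot: [-0.108, 0.994, 0.0, -0.002]
ft_force: [-0.8, -0.2, 2.6]
width: 0.001
grip_force: 1.0
```

Contact, as predicted. Now I push along the mast.

```bash
python3 -m crank '[{"claw":1,"dx":0.014,"dy":0,"dz":0.08,"ax":0,"ay":0,"az":0},{"claw":1,"dx":0.014,"dy":0,"dz":0.08,"ax":0,"ay":0,"az":0},{"claw":1,"dx":0.014,"dy":0,"dz":0.08,"ax":0,"ay":0,"az":0},{"claw":1,"dx":0.014,"dy":0,"dz":0.08,"ax":0,"ay":0,"az":0},{"claw":1,"dx":0.014,"dy":0,"dz":0.08,"ax":0,"ay":0,"az":0},{"claw":1,"dx":0.014,"dy":0,"dz":0.08,"ax":0,"ay":0,"az":0},{"claw":1,"dx":0.014,"dy":0,"dz":0.08,"ax":0,"ay":0,"az":0},{"claw":1,"dx":0.014,"dy":0,"dz":0.08,"ax":0,"ay":0,"az":0}]'
python3 -m crank '[{"claw":1,"dx":0.007,"dy":0,"dz":0.04,"ax":0,"ay":0,"az":0},{"claw":1,"dx":0.007,"dy":0,"dz":0.04,"ax":0,"ay":0,"az":0}]'
python3 -m crank '[{"claw":1,"dx":0.007,"dy":0,"dz":0.04,"ax":0,"ay":0,"az":0},{"claw":1,"dx":0.007,"dy":0,"dz":0.04,"ax":0,"ay":0,"az":0}]'
```

```text
time: 16.27
ee_pos: [0.5658, 0.1026, 0.3092]
eef_rot: [-0.107, 0.994, 0.0, -0.002]
ft_force: [-0.2, 0.7, 2.7]
width: 0.0003
grip_force: 1.4
time: 16.43
ee_pos: [0.5654, 0.1025, 0.3069]
eef_rot: [-0.107, 0.994, 0.0, -0.002]
ft_force: [-0.1, 0.8, 2.7]
width: 0.0002
grip_force: 1.4
time: 16.6
ee_pos: [0.565, 0.1024, 0.3046]
eef_rot: [-0.108, 0.994, 0.0, -0.002]
ft_force: [-0.6, 0.7, 3.6]
width: 0.0008
grip_force: 1.4
```

```bash
python3 -m crank '[{"claw":1,"dx":0.005,"dy":0,"dz":0.03,"ax":0,"ay":0,"az":0},{"claw":1,"dx":0,"dy":0,"dz":0,"ax":0,"ay":0,"az":0}]' |sed -n '2p;4p'
python3 -m crank '[{"claw":1,"dx":0.005,"dy":0,"dz":0.03,"ax":0,"ay":0,"az":0},{"claw":1,"dx":0,"dy":0,"dz":0,"ax":0,"ay":0,"az":0}]' |sed -n '2p;4p'
python3 -m crank '[{"claw":1,"dx":0.005,"dy":0,"dz":0.03,"ax":0,"ay":0,"az":0},{"claw":1,"dx":0,"dy":0,"dz":0,"ax":0,"ay":0,"az":0}]' |sed -n '2p;4p'
```

```text
ee_pos: [0.5648, 0.1023, 0.3035]
ft_force: [-0.7, 1.2, 1.9]
ee_pos: [0.5646, 0.1023, 0.3027]
ft_force: [0.7, 0.6, 1.9]
ee_pos: [0.5645, 0.1023, 0.3018]
ft_force: [-0.3, 1.5, 2.3]
```

```bash
python3 -m crank '[{"claw":1,"dx":0.004,"dy":0,"dz":0.025,"ax":0,"ay":0,"az":0},{"claw":1,"dx":0,"dy":0,"dz":0,"ax":0,"ay":0,"az":0}]' |sed -n '2p;4p'
python3 -m crank '[{"claw":1,"dx":0.004,"dy":0,"dz":0.025,"ax":0,"ay":0,"az":0},{"claw":1,"dx":0,"dy":0,"dz":0,"ax":0,"ay":0,"az":0}]' |sed -n '2p;4p'
python3 -m crank '[{"claw":1,"dx":0.004,"dy":0,"dz":0.025,"ax":0,"ay":0,"az":0},{"claw":1,"dx":0,"dy":0,"dz":0,"ax":0,"ay":0,"az":0}]' |sed -n '2p;4p'
```

```text
ee_pos: [0.5644, 0.1023, 0.3011]
ft_force: [-0.3, 1.3, 2.7]
ee_pos: [0.5643, 0.1022, 0.3003]
ft_force: [0.0, 0.0, 3.2]
ee_pos: [0.5641, 0.1022, 0.2995]
ft_force: [-1.0, 0.5, 2.2]
```

```bash
python3 -m crank '[{"claw":1,"dx":0.004,"dy":0,"dz":0.025,"ax":0,"ay":0,"az":0},{"claw":1,"dx":0,"dy":0,"dz":0,"ax":0,"ay":0,"az":0}]' |sed -n '2p;4p'
python3 -m crank '[{"claw":1,"dx":0.004,"dy":0,"dz":0.025,"ax":0,"ay":0,"az":0},{"claw":1,"dx":0,"dy":0,"dz":0,"ax":0,"ay":0,"az":0}]' |sed -n '2p;4p'
python3 -m crank '[{"claw":1,"dx":0.004,"dy":0,"dz":0.025,"ax":0,"ay":0,"az":0},{"claw":1,"dx":0,"dy":0,"dz":0,"ax":0,"ay":0,"az":0}]' |sed -n '2p;4p'
```

```text
ee_pos: [0.564, 0.1022, 0.2988]
ft_force: [0.5, 1.7, 1.8]
ee_pos: [0.5639, 0.1021, 0.2981]
ft_force: [0.1, 1.1, 2.0]
ee_pos: [0.5638, 0.1021, 0.2978]
ft_force: [-1.4, 0.6, 5.2]
```

```bash
python3 -m crank '[{"claw":1,"dx":0.002,"dy":0,"dz":0.013,"ax":0,"ay":0,"az":0},{"claw":1,"dx":0,"dy":0,"dz":0,"ax":0,"ay":0,"az":0},{"claw":1,"dx":0,"dy":0,"dz":0,"ax":0,"ay":0,"az":0}]' |sed -n '2p;4p'
```

```text
ee_pos: [0.5639, 0.1022, 0.2977]
ft_force: [-2.6, 1.2, 8.2]
```

The force has jumped and the clamp has stopped, so the foot bears on the frame. I back off gently.

```bash
python3 -m crank '[{"claw":1,"dx":-0.004,"dy":0,"dz":-0.03,"ax":0,"ay":0,"az":0},{"claw":1,"dx":-0.004,"dy":0,"dz":-0.05,"ax":0,"ay":0,"az":0},{"claw":1,"dx":0,"dy":0,"dz":-0.3,"ax":0,"ay":0,"az":0},{"claw":1,"dx":0,"dy":0,"dz":-0.6,"ax":0,"ay":0,"az":0},{"claw":1,"dx":0,"dy":0,"dz":-1,"ax":0,"ay":0,"az":0},{"claw":1,"dx":0.5,"dy":0,"dz":-1,"ax":0,"ay":0,"az":0},{"claw":1,"dx":0.9,"dy":0,"dz":0,"ax":0,"ay":0,"az":0},{"claw":1,"dx":0.9,"dy":0,"dz":0,"ax":0,"ay":0,"az":0}]'
python3 -m crank '[{"claw":1,"dx":0.9,"dy":0,"dz":0,"ax":0,"ay":0,"az":0},{"claw":1,"dx":0.9,"dy":0,"dz":0,"ax":0,"ay":0,"az":0},{"claw":1,"dx":0.9,"dy":0,"dz":0,"ax":0,"ay":0,"az":0},{"claw":1,"dx":0,"dy":0,"dz":0,"ax":0,"ay":0,"az":0},{"claw":1,"dx":0,"dy":0,"dz":0,"ax":0,"ay":0,"az":0},{"claw":1,"dx":0,"dy":0,"dz":0,"ax":0,"ay":0,"az":0}]'
python3 - <<'E'
from h import *
from bench import r
import cv2
S=r.camera("scene");T=r.camera("top")
f=lambda c,a,b,x,y,k:cv2.resize(c["color"][a:b,x:y],None,fx=k,fy=k,interpolation=cv2.INTER_CUBIC)
o=[f(S,165,295,330,430,4),f(T,150,280,230,330,4)]
o=np.clip(np.hstack(o)*1.5,0,255).astype(np.uint8)
cv2.imwrite("pics/c4.png",o[:,:,::-1])
E
```

```text
time: 19.02
ee_pos: [0.4969, 0.088, 0.3883]
eef_rot: [-0.108, 0.994, 0.001, -0.001]
ft_force: [1.1, 0.6, 0.7]
width: 0.0
grip_force: 0.0
time: 19.52
ee_pos: [0.4182, 0.0701, 0.3875]
eef_rot: [-0.107, 0.994, -0.0, -0.002]
ft_force: [0.7, 0.1, 0.3]
width: 0.0005
grip_force: 0.0
```

View pics/c4.png

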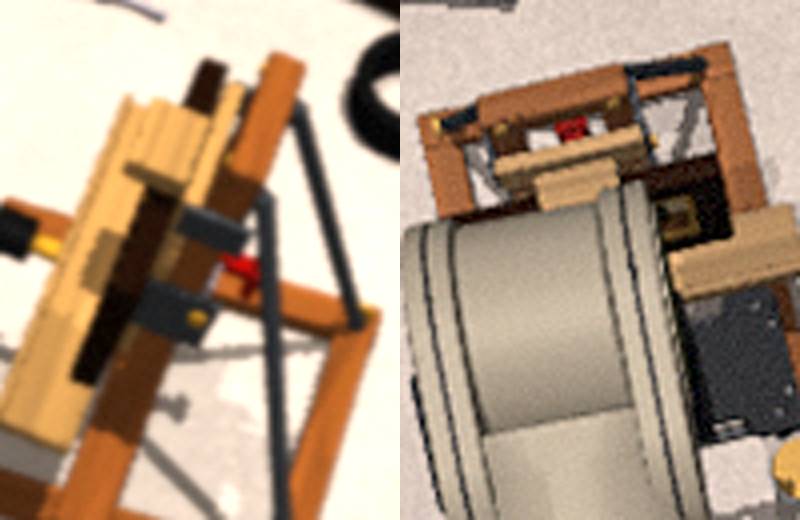

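The ledge and painting sit exactly as before, with the frame's lower corner still at (85,375) in the scene crop. The clamp has come down onto the frame's top and nothing else has moved.

```bash
python3 -c "
from bench import r;print(r.close_job())"
```

```text
the job is handed in; nothing more can be done
None
```

The job is handed in: the ledge is seated two rungs up (about 68 mm) and held about 11 N on the knob before release. The clamp foot bears on the frame at roughly 5 N (estimated), and the arm is clear of everything at 19.5 s on the robot's clock.

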